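Change over the battery packs

ROBOT

A 6-joint arm with a two-finger parallel gripper is mounted at the origin on a cart in front of the work surface, level with it; the furniture and walls round the work are solid. World frame = base frame: x ahead of the robot, y to its left, z up, the work surface at z = 0. Lengths are in m, angles in rad, forces in N, time in s.
With the tool pointing down it reaches from about 0.375 to 0.975 m from the base axis. Payload 3.8 kg.
Tool frame: the origin (TCP) lies at the very end of the fingers, on their centre line; the grasp point (between the pads) lies 19 mm behind it; z points along the fingers, y is the line along which they close (so a half turn about z gives the same grasp; the last joint's range is limited). The gripper opens to 85 mm and grips with 20 to 120 N. Pads are 22 mm wide; open, the fingers measure 114 mm over their backs; the gripper's body (76 mm by 85 mm) begins 54 mm behind the grasp point. The pads swing forward as they close: fully open they stand 13 mm farther back than shut.
Start: joints at [1.069, 0.264, 1.604, -0, 1.274, -0.037], TCP at [0.303, 0.603, 0.231] pointing down, gripper open.
Joint ranges: [-2.63, 2.63], [-0.94, 2.18], [0.31, 2.57], [-1.31, 4.45], [0, 2.66], [-2.55, 2.55]. Speed limits (rad/s): [2.57, 2.57, 3.14, 3.14, 3.14, 3.14].

INTERFACE

Orientations are given as a rotation vector (axis times angle).
In Python, from workcell import monitor, viewer, job gives the robot as it stands. The module is installed in compiled form; this text tells all that it offers.
- The arm moves only by the tool step_arm, never from a script. Its argument "series" is one flat list of numbers, 4 for each row, row after row: the shift along the tool's x, y, z in m, then the turn about the tool's z in rad. A call has 1 to 8 rows; each row is the pose to reach, as a shift and turn from the pose commanded when the call began, along the tool's axes at that moment; what a row does not reach only later rows make up. A row lasts 1/8 s, in which the tool goes at most 62.5 mm and 10.7 degrees, less where a joint would pass 70% of its speed; a pose out of reach is approached as far as the arm can. A call with a gripper value outside its range is refused whole. "gripper" is the opening, from 0 (shut) to 1 (fully open), set as the call begins (left out, the last holds). The fingers move at their own pace and stop on an object; "newtons" is the grip in N (left out, the last holds). Time passes only in rows, so rows that repeat a pose let the fingers close. It gives the time, the measured TCP pose, the force, the opening and the grip force at its end, in the units of the state.
- monitor.read_state(): the state, without advancing time (a new reading comes with each control period).
- viewer.read_camera(name): name is "side" or "top"; returns a dict with "image" (384x512x3 uint8, red, green, blue), "intrinsics" (3x3 intrinsics, pixels), "T" (4x4, takes a point from camera to world coordinates). Camera axes: x right, y up, looking along -z (the intrinsics and any distortion apply to the point x, -y, -z); pixel columns grow to the right and rows downward; lengths in m; the calibration is good to about 2 mm. A picture is of the moment at which its call begins. There is no depth.
- job.finish_job(): hands the job in; it is judged then, once.
Trained networks look in a picture, given as the dict that the camera call returned (one of the last four; its "shot" number tells which), for a name from the list of things; names that differ only in an ending like _2 or _b are one class to them, and where a whole thing is asked for, a point or a joint stands for the part that bears it (a point fixed in the world has none). Each returns a list of dicts, best first, with "score" (0 to 1); they miss things now and then, are a little off and sometimes report something else, mostly with a low value. They report only what shows in the picture. A call takes as long as a camera call. They do not tell look-alikes from the thing itself.
- viewer.boxes_of(picture, label): "extent" ([centre column, centre row, width, height] in pixels, round what is visible of it).
- viewer.spot_point(picture, label): "point" ([column, row] in pixels: a listed point, or the origin of a listed thing).
The state is a dict: "time": time; "q": joint angles; "joint_vel": joint speeds; "joint_torque": joint torques, N m; "tool_pos": TCP position; "tcp_rot": TCP orientation; "wrist_force": force on the tool from outside, world axes, zero at the start; "torque": the same for the moment, N m; "width": opening from 0.0 (shut) to 1.0 (fully open); "grip_force": force on a finger pad.
Only numpy, scipy, OpenCV 4.12 (cv2) and the standard library are available. Lean on these libraries where they do the work, as an engineer would, in place of code of your own. Each camera call takes 0.05 s, during which the arm holds its last target. There are 200 camera calls.

TASK

The wide and the slim battery pack in the two chargers are full; their flat twins wait in two of the wooden cradles. Change them over, fully home and upright: each flat pack into the charger that held its twin, and each full pack into the cradle its flat twin came out of, with the spare cradle free for parking on the way but empty again at the end, for the pack that is still out in the drill. Set the packs in rather than dropping them, and do not knock over the jar of screws.

Things in the scene. Friction and masses are not known exactly. Their poses are not given: they have to be found in the camera images.
- wide_full: Black battery pack with grey top plate, wide kind, 0.4 kg +-25%, cap 88x56x32 mm (x, y, z), loose. Starts seated in the large charger (full). Origin on the stem's axis at the cap's underside: cap above it, stem below, tapering from 42x30 mm to 30x18 mm at its tip 36 mm down. x along the cap, y across, z up. Grip across y. Seats either way round; fully home its origin is 55 mm above the station's.
- wide_flat: Black battery pack with grey top plate, wide kind, 0.4 kg +-25%, cap 88x56x32 mm (x, y, z), loose. Starts seated in the open cradle (flat). Origin on the stem's axis at the cap's underside: cap above it, stem below, tapering from 42x30 mm to 30x18 mm at its tip 36 mm down. x along the cap, y across, z up. Grip across y. Seats either way round; fully home its origin is 55 mm above the station's.
- slim_full: Black battery pack with grey top plate, slim kind, 0.22 kg +-25%, cap 56x46x26 mm (x, y, z), loose. Starts seated in the small charger (full). Origin on the stem's axis at the cap's underside: cap above it, stem below, tapering from 42x30 mm to 30x18 mm at its tip 36 mm down. x along the cap, y across, z up. Grip across y. Seats either way round; fully home its origin is 55 mm above the station's.
- slim_flat: Black battery pack with grey top plate, slim kind, 0.22 kg +-25%, cap 56x46x26 mm (x, y, z), loose. Starts seated in the cheek cradle (flat). Origin on the stem's axis at the cap's underside: cap above it, stem below, tapering from 42x30 mm to 30x18 mm at its tip 36 mm down. x along the cap, y across, z up. Grip across y. Seats either way round; fully home its origin is 55 mm above the station's.
- large_charger: The larger charger, grey plastic with rounded edges, 118 (x) x 92 (y) mm, lead unplugged. Fixed. Origin: centre of underside, z up. Top is 55 mm above it, with a straight well on its axis for a pack's stem, 46 (x) x 34 (y) mm, 43 mm deep. 
- small_charger: The smaller charger, grey plastic with rounded edges, 104 (x) x 76 (y) mm. Fixed. Origin: centre of underside, z up. Top is 55 mm above it, with a straight well on its axis for a pack's stem, 46 (x) x 34 (y) mm, 43 mm deep. At both x ends of the top stands a cheek 12 mm high, 72 mm clear between them: only a slim cap seats; y sides open.
- open_cradle: Plain wooden cradle, block 94 (x) x 70 (y) mm on a 116x92 mm board; of the two plain ones, the one with a wide pack in it at the start. Fixed. Origin: centre of underside, z up. Top is 55 mm above it, with a straight well on its axis for a pack's stem, 46 (x) x 34 (y) mm, 43 mm deep. 
- cheek_cradle: Wooden cradle, board 116 (x) x 92 (y) mm, the one with end cheeks. Fixed. Origin: centre of underside, z up. Top is 55 mm above it, with a straight well on its axis for a pack's stem, 46 (x) x 34 (y) mm, 43 mm deep. At both x ends of the top stands a cheek 12 mm high, 72 mm clear between them: only a slim cap seats; y sides open.
- spare_cradle: Plain wooden cradle, same shape and size as the open cradle, empty at the start; either kind of pack seats in it. Fixed. Origin: centre of underside, z up. Top is 55 mm above it, with a straight well on its axis for a pack's stem, 46 (x) x 34 (y) mm, 43 mm deep. 
- screw_jar: Glass jar of screws with a grey metal lid, standing on the saw table beyond the cradles, 62 mm across, 80 mm high, loose. Origin: centre of its underside, z up.
There are look-alikes about, which are no part of the job. What is shaped like the slim_full but green is not meant.

How it is judged:
At the end, for the whole second after the job is handed in: Flat wide pack in the large charger, flat slim pack in the small charger, full wide pack in the open cradle, full slim pack in the cradle with cheeks: each within 8 mm of the well's centre, its cap down on the seat within 4 mm, upright within 0.1 rad, and at rest; the spare cradle is thereby empty (horizontal distance between wide_full and open_cradle below 0.008 m and z of wide_full in the frame of open_cradle between 0.051 and 0.059 m and angle between each of wide_full, wide_flat, slim_full, slim_flat's own z axis and vertical below 0.1 rad and linear speed of each of wide_full, wide_flat, slim_full, slim_flat below 0.02 m/s and angular speed of each of wide_full, wide_flat, slim_full, slim_flat below 0.2 rad/s and horizontal distance between wide_flat and large_charger below 0.008 m and z of wide_flat in the frame of large_charger between 0.051 and 0.059 m and horizontal distance between slim_full and cheek_cradle below 0.008 m and z of slim_full in the frame of cheek_cradle between 0.051 and 0.059 m and horizontal distance between slim_flat and small_charger below 0.008 m and z of slim_flat in the frame of small_charger between 0.051 and 0.059 m); the robot touches nothing.
It fails at once if a pack is dropped: it moves faster than 0.9 m/s (a fall of about 4 cm) with no finger on it ((linear speed of wide_full above 0.9 m/s and contact force between the fingers and wide_full below 0.05 N) or (linear speed of wide_flat above 0.9 m/s and contact force between the fingers and wide_flat below 0.05 N) or (linear speed of slim_full above 0.9 m/s and contact force between the fingers and slim_full below 0.05 N) or (linear speed of slim_flat above 0.9 m/s and contact force between the fingers and slim_flat below 0.05 N)).
It fails at once if the jar of screws is knocked over (angle between screw_jar's own z axis and vertical above 0.5 rad).
It also fails if it takes over 123 s, if anything falls off the work surface, if the arm or the gripper's body presses on something with over 40 N, if the wrist force passes 120 N, or if a joint passes its speed limit or range.

## Working session

There is one attempt and no reset: what is moved stays moved. The work goes in short steps, Python scripts to look and compute and a tool call to move; the robot and the scene stay as the last step left them, time stands still between calls to the robot, and variables do not carry over. Pictures are saved under pics/ and viewed, at most 14 in all, crops included, and the job is handed in when it is done.

Besides the shell and the picture viewer there is one more tool, called after "Emit:" as name(argument=value, ...) on one line, values as JSON. step_arm: Moves the arm, as the interface text tells. Its arguments: {"type":"object","properties":{"series":{"type":"array"},"gripper":{"type":"number"},"newtons":{"type":"number"}},"required":["series"]}

```bash
mkdir -p pics; python3 - <<'E'
from workcell import monitor, viewer, job
import cv2,numpy as np
s=monitor.read_state(); print({k:np.round(v,3).tolist() for k,v in s.items()})
for c in ("top","side"):
    p=viewer.read_camera(c); cv2.imwrite(f"pics/{c}0.png",p["image"][:,:,::-1]); np.savez(f"{c}.npz",**{k:p[k] for k in("image","intrinsics","T")})
    print(c,p.keys(),np.round(p["intrinsics"],1).tolist(),np.round(p["T"],3).tolist())
    for n in "wide_full wide_flat slim_full slim_flat large_charger small_charger open_cradle cheek_cradle spare_cradle screw_jar".split():
        print(n,[(np.round(d["point"]).tolist(),round(d["score"],2)) for d in viewer.spot_point(p,n)][:5])
E
```

```text
{'time': 0.0, 'q': [1.069, 0.265, 1.605, -0.0, 1.274, -0.037], 'joint_vel': [-0.001, -0.002, 0.002, 0.002, 0.001, -0.001], 'joint_torque': [-0.0, -51.511, -36.732, -0.0, 0.013, -0.0], 'tool_pos': [0.302, 0.603, 0.23], 'tcp_rot': [-0.723, -3.057, 0.003], 'wrist_force': [1.179, -0.196, -0.84], 'torque': [-0.031, 0.026, -0.017], 'grip_force': 0.0, 'width': 1.003}
top dict_keys(['image', 'intrinsics', 'T', 'shot']) [[444.8, 0.0, 256.6], [0.0, 444.8, 198.3], [0.0, 0.0, 1.0]] [[-0.029, 0.996, -0.085, 0.507], [-1.0, -0.029, 0.01, -0.014], [0.007, 0.086, 0.996, 1.32], [0.0, 0.0, 0.0, 1.0]]
wide_full [([364.0, 199.0], 0.62)]
wide_flat [([209.0, 229.0], 0.66)]
slim_full [([366.0, 144.0], 0.9), ([352.0, 255.0], 0.84)]
slim_flat [([146.0, 228.0], 0.64)]
large_charger [([358.0, 202.0], 0.84)]
small_charger [([346.0, 254.0], 0.81), ([351.0, 254.0], 0.48), ([205.0, 230.0], 0.29)]
open_cradle [([203.0, 230.0], 0.7)]
cheek_cradle [([153.0, 227.0], 0.65)]
spare_cradle [([257.0, 241.0], 0.62)]
screw_jar [([274.0, 181.0], 0.92)]
side dict_keys(['image', 'intrinsics', 'T', 'shot']) [[431.8, 0.0, 252.6], [0.0, 431.8, 188.2], [0.0, 0.0, 1.0]] [[0.936, 0.113, -0.333, 0.133], [-0.352, 0.328, -0.877, -1.226], [0.01, 0.938, 0.347, 0.564], [0.0, 0.0, 0.0, 1.0]]
wide_full [([300.0, 240.0], 0.71), ([240.0, 238.0], 0.64)]
wide_flat [([225.0, 189.0], 0.9), ([282.0, 216.0], 0.6)]
slim_full [([237.0, 238.0], 0.58)]
slim_flat [([213.0, 172.0], 0.55)]
large_charger [([297.0, 260.0], 0.6)]
small_charger [([240.0, 258.0], 0.56)]
open_cradle [([221.0, 199.0], 0.58)]
cheek_cradle [([212.0, 184.0], 0.72)]
spare_cradle [([222.0, 216.0], 0.96)]
screw_jar [([279.0, 213.0], 0.95)]
```

```bash
python3 - <<'E'
import cv2
a=cv2.imread("pics/top0.png")[110:290,110:420]; cv2.imwrite("pics/t1.png",cv2.resize(a,None,fx=2.55,fy=2.55,interpolation=3))
a=cv2.imread("pics/side0.png")[120:300,150:400]; cv2.imwrite("pics/s1.png",cv2.resize(a,None,fx=3.1,fy=3.1,interpolation=3))
E
```

```text
(no output)
```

View pics/t1.png

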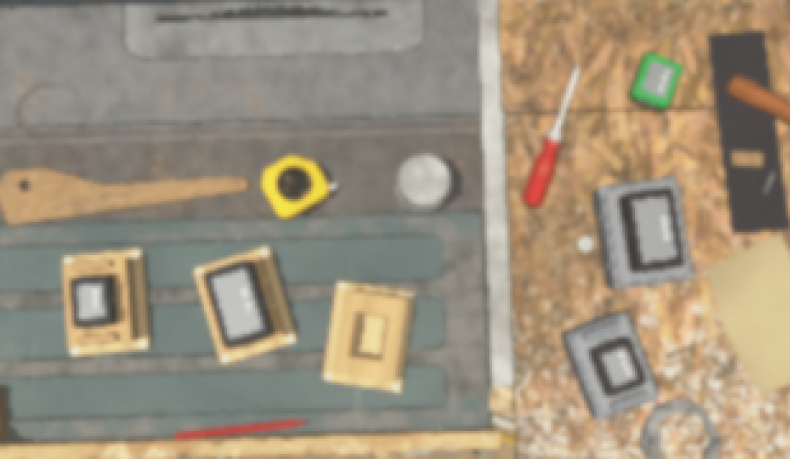

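View pics/s1.png

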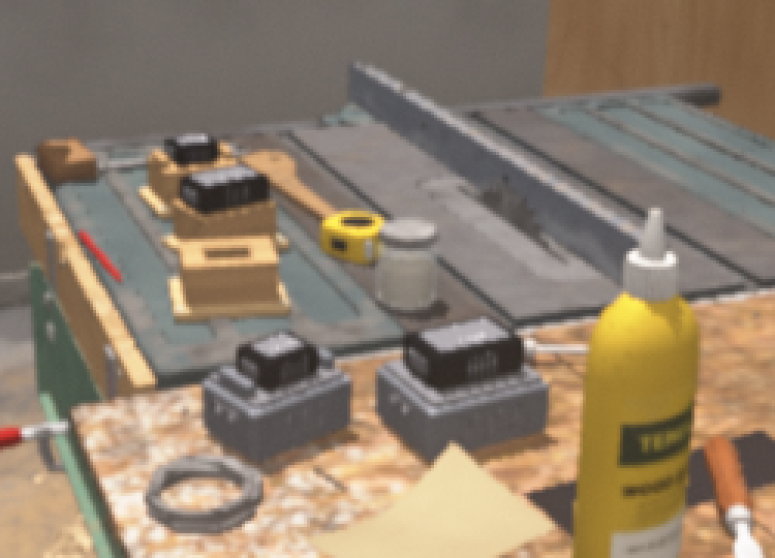

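View pics/top0.png

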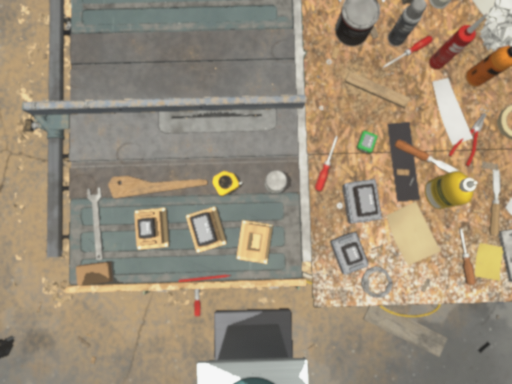

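The top view shows the cheek cradle with a slim pack at full-image (148,228), the open cradle with a wide pack at (203,229), and the empty spare cradle at (256,241). The jar is at (275,181), the large charger with a wide pack at (364,200), and the small charger with a slim pack at (350,254).

There are two slim_full candidates. The one at (366,144) is green and loose on the bench, so it is the look-alike. The one at (352,255) is black and sits in the small charger, so it is the one meant, and the enlarged crop confirms this. The two benches may differ in height, so I'll triangulate.

```bash
cat > h.py <<'E'
import numpy as np, cv2
from scipy.optimize import least_squares
from scipy.spatial.transform import Rotation as R
def proj(p,X):
    c=np.linalg.inv(p["T"])@np.append(X,1); c=c[:3]*[1,-1,-1]; u=p["intrinsics"]@c; return u[:2]/u[2]
def atz(p,uv,z):
    d=np.linalg.inv(p["intrinsics"])@[*uv,1]; d=p["T"][:3,:3]@(d*[1,-1,-1]); o=p["T"][:3,3]; return o+d*(z-o[2])/d[2]
def tri(ps,uvs):
    return least_squares(lambda X:np.concatenate([proj(p,X)-u for p,u in zip(ps,uvs)]),[.5,0,.1])
def plate(p,seed,lim=1500):
    k=4; g=cv2.cvtColor(p["image"],cv2.COLOR_RGB2GRAY); x0,y0=int(seed[0])-25,int(seed[1])-25
    g=cv2.resize(g[y0:y0+50,x0:x0+50],None,fx=k,fy=k,interpolation=cv2.INTER_CUBIC)
    best=g[88:116,88:112].max(); m=(g>0.72*np.percentile(g[90:112,90:112],75)).astype(np.uint8)
    n,l,st,c=cv2.connectedComponentsWithStats(m); i=l[100,100]
    pts=np.argwhere(l==i)[:,::-1].astype(np.float32)
    f=lambda a:(np.asarray(a)+.5)/k-.5+[x0,y0]
    return f(c[i]), f(cv2.boxPoints(cv2.minAreaRect(pts))), st[i,4]/k/k
E
python3 - <<'E'
from h import *
t,s=np.load("top.npz"),np.load("side.npz")
g=cv2.imread("pics/s1.png")
S=lambda u,v:np.array([150+u/3.1,120+v/3.1])   # from the crop
T=lambda u,v:np.array([110+u/2.55,110+v/2.55])
for n,a,b,h in [("wide_full",T(656,230),S(464,337),.032),("wide_flat",T(238,303),S(224,182),.032),("slim_full",T(620,362),S(276,347),.026),("slim_flat",T(95,299),S(191,143),.026)]:
    c,bx,A=plate(t,a); r=tri([t,s],[c,b]); P=[atz(t,q,r.x[2])[:2] for q in bx]
    e=[P[1]-P[0],P[2]-P[1]]; L=[np.linalg.norm(q) for q in e]; e=e[int(np.argmax(L))]
    print(n,"plate px",c.round(1),"area",A,"X",r.x.round(4),"base",round(r.x[2]-h-.055,4),"res",r.fun.round(1),"LW mm",np.round(np.array(L)*1e3),"yaw long",round(np.degrees(np.arctan(e[1]/e[0])),1))
for n,a,b,z in [("spare well",T(370,335),S(230,252),.055),("jar lid",T(426,181),S(411,231),.08)]:
    r=tri([t,s],[a,b]); print(n,r.x.round(4),r.fun.round(1),"base",r.x[2]-z)
# edge check: enlarge
for n,(u,v),f in [("a",(200,232),0)]:
    pass
im=t["image"][:,:,::-1]
out=[cv2.resize(im[v-20:v+20,u-26:u+26],None,fx=7.5,fy=7.5,interpolation=2) for u,v in[(150,229),(207,229),(256,242),(362,201),(349,254)]]
out.append(np.zeros_like(out[0])); cv2.imwrite("pics/z.png",np.vstack([np.hstack(out[:2]),np.hstack(out[3:5])])[:600,:800]); cv2.imwrite("pics/z2.png",out[2])
E
```

```text
wide_full plate px [366.3 199.5] area 335.875 X [ 0.6019 -0.3322  0.0841] base -0.0029 res [ 0.1 -0.3 -0.3  0. ] LW mm [40. 70.] yaw long 6.7
wide_flat plate px [202.6 228.7] area 348.875 X [0.5337 0.127  0.0772] base -0.0098 res [ 0.1 -0.2 -0.3  0. ] LW mm [40. 70.] yaw long 15.5
slim_full plate px [352.4 253.3] area 120.0625 X [ 0.4534 -0.2874  0.0785] base -0.0025 res [ 0.  -0.1 -0.1  0. ] LW mm [28. 35.] yaw long 19.3
slim_flat plate px [145.1 227.8] area 119.625 X [0.5408 0.2875 0.0742] base -0.0068 res [ 0.  -0.1 -0.1 -0. ] LW mm [28. 37.] yaw long 2.8
spare well [ 0.4949 -0.0186  0.0541] [ 0.1 -0.5 -0.5  0. ] base -0.0009005169029857804
jar lid [ 0.6631 -0.0856  0.0798] [ 0.3 -0.8 -0.9  0.1] base -0.0002006154162550733
```

View pics/z.png

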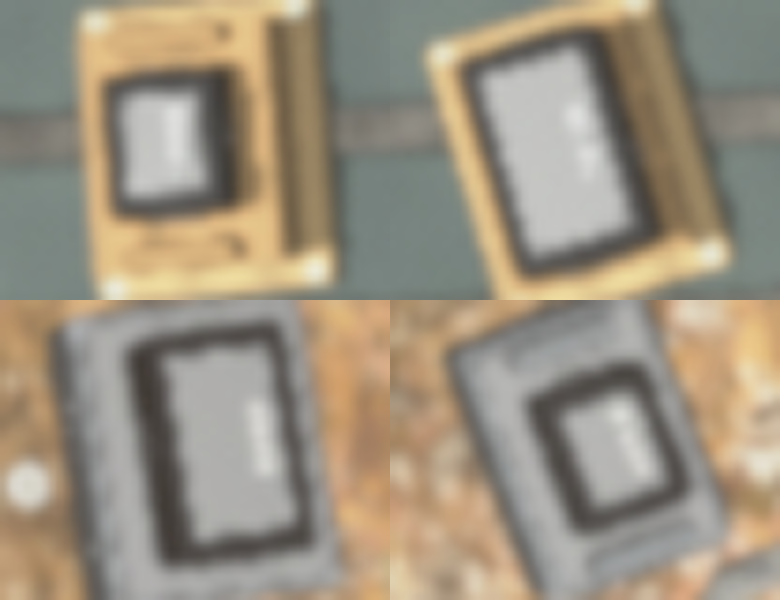

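View pics/z2.png

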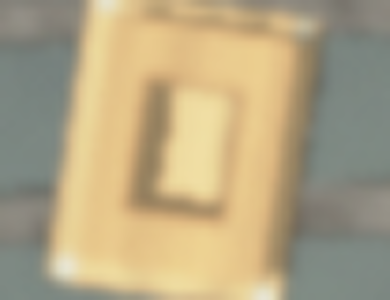

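All five stations come out at a base height of about 0, and the jar as well, so I treat both tables as z = 0. Plate sizes fit the two kinds. Next I fix the station poses and add a shift calculator.

```bash
cat > go.py <<'E'
import sys
from h import *
from workcell import monitor
ST=eval(open("st.txt").read())
def go(n,z,dx=0,dy=0):
    s=monitor.read_state(); x,y,yaw=ST[n]; M=R.from_rotvec(s["tcp_rot"]).as_matrix()
    d=M.T@(np.array([x+dx,y+dy,z])-s["tool_pos"])
    a=np.degrees(np.arctan2(M[1,1],M[0,1])); w=(a-(yaw-90)+180)%360-180
    print(n,"z",z,"shift",d.round(4),"turn",round(np.radians(w),3),"| tcp",np.round(s["tool_pos"],4),"tilt",round(np.degrees(np.arccos(-M[2,2])),2),"F",np.round(s["wrist_force"],1),"w",round(s["width"],3),"grip",round(s["grip_force"],1),"t",round(s["time"],2))
if __name__=="__main__":
    for a in sys.argv[1:]:
        n,z=a.split(":"); go(n,float(z))
E
python3 - <<'E'
from h import *
t=np.load("top.npz"); S={}
for n,uv,z,yaw in [("large",(366.3,199.5),.087,7.5),("small",(352.4,253.3),.081,19.5),("open",(202.6,228.7),.087,15.5),("cheek",(145.1,227.8),.081,3.3),("spare",(254.5,241.6),.055,-8.7)]:
    S[n]=[*atz(t,uv,z)[:2].round(4).tolist(),yaw]
print(S); open("st.txt","w").write(repr(S))
E
python3 go.py large:0.2 large:0.058
```

```text
{'large': [0.6009, -0.3312, 7.5], 'small': [0.4531, -0.2867, 19.5], 'open': [0.5331, 0.1259, 15.5], 'cheek': [0.5404, 0.2859, 3.3], 'spare': [0.493, -0.0165, -8.7]}
large z 0.2 shift [-0.6856 -0.7017  0.0313] turn 2.546 | tcp [0.3026 0.6034 0.2313] tilt 0.0 F [-0.5 -0.2  0. ] w 0.998 grip 0.0 t 1.1
large z 0.058 shift [-0.6856 -0.7017  0.1733] turn 2.546 | tcp [0.3026 0.6034 0.2313] tilt 0.0 F [-0.5 -0.2  0. ] w 0.998 grip 0.0 t 1.1
```

Emit:
step_arm(series=[-0.686, -0.702, 0.03, 2.546, -0.686, -0.702, 0.03, 2.546, -0.686, -0.702, 0.03, 2.546, -0.686, -0.702, 0.03, 2.546, -0.686, -0.702, 0.03, 2.546, -0.686, -0.702, 0.03, 2.546, -0.686, -0.702, 0.03, 2.546, -0.686, -0.702, 0.03, 2.546], gripper=1, newtons=60)

```text
time: 2.1
tool_pos: [0.4551, 0.1254, 0.2165]
tcp_rot: [2.618, 1.736, 0.002]
wrist_force: [1.3, 0.4, -0.1]
width: 1.0
grip_force: 0.0
```

```bash
python3 go.py large:0.2
```

```text
large z 0.2 shift [-0.3638  0.3121  0.0165] turn 1.04 | tcp [0.4551 0.1254 0.2165] tilt 0.09 F [ 1.3  0.4 -0.1] w 1.0 grip 0.0 t 2.1
```

Emit:
step_arm(series=[-0.364, 0.312, 0.016, 1.04, -0.364, 0.312, 0.016, 1.04, -0.364, 0.312, 0.016, 1.04, -0.364, 0.312, 0.016, 1.04, -0.364, 0.312, 0.016, 1.04, -0.364, 0.312, 0.016, 1.04, -0.364, 0.312, 0.016, 1.04, -0.364, 0.312, 0.016, 1.04])

```text
time: 3.1
tool_pos: [0.6033, -0.3316, 0.1998]
tcp_rot: [3.134, 0.212, 0.0]
wrist_force: [0.5, 0.1, -0.0]
width: 1.0
grip_force: 0.0
```

```bash
python3 go.py large:0.058
```

```text
large z 0.058 shift [-0.0024 -0.0008  0.1418] turn 0.004 | tcp [ 0.6033 -0.3316  0.1998] tilt 0.03 F [ 0.5  0.1 -0. ] w 1.0 grip 0.0 t 3.1
```

Emit:
step_arm(series=[-0.002, -0.001, 0.06, 0, -0.002, -0.001, 0.1, 0, -0.002, -0.001, 0.125, 0, -0.002, -0.001, 0.141, 0, -0.002, -0.001, 0.141, 0])

```text
time: 3.72
tool_pos: [0.6, -0.3274, 0.0577]
tcp_rot: [-3.133, -0.215, 0.003]
wrist_force: [0.0, 0.5, 1.1]
width: 0.999
grip_force: 0.0
```

Emit:
step_arm(series=[0, 0, 0, 0, 0, 0, 0, 0, 0, 0, 0, 0, 0, 0, 0, 0, 0, 0, 0, 0, 0, 0, 0, 0], gripper=0, newtons=60)

```text
time: 4.47
tool_pos: [0.603, -0.3298, 0.0621]
tcp_rot: [3.13, 0.215, 0.008]
wrist_force: [0.5, -3.1, 5.7]
width: 0.64
grip_force: 68.3
```

```bash
python3 go.py large:0.16 
```

```text
large z 0.16 shift [-0.0018  0.0015 -0.0979] turn 0.006 | tcp [ 0.603  -0.3298  0.0621] tilt 0.37 F [ 0.5 -3.1  5.7] w 0.64 grip 68.3 t 4.47
```

Emit:
step_arm(series=[0, 0, -0.01, 0, 0, 0, -0.025, 0, 0, 0, -0.05, 0, 0, 0, -0.08, 0, 0, 0, -0.1, 0, 0, 0, -0.1, 0])

```text
time: 5.22
tool_pos: [0.6019, -0.3281, 0.1611]
tcp_rot: [3.133, 0.215, 0.005]
wrist_force: [0.8, -0.5, -5.0]
width: 0.646
grip_force: 67.3
```

```bash
python3 go.py spare:0.16 large:0.16
```

```text
spare z 0.16 shift [-6.530e-02 -3.235e-01  3.000e-04] turn 0.289 | tcp [ 0.6019 -0.3281  0.1611] tilt 0.19 F [ 0.8 -0.5 -5. ] w 0.646 grip 67.3 t 5.22
large z 0.16 shift [-0.0014  0.003   0.0011] turn 0.006 | tcp [ 0.6019 -0.3281  0.1611] tilt 0.19 F [ 0.8 -0.5 -5. ] w 0.646 grip 67.3 t 5.22
```

Emit:
step_arm(series=[-0.01, -0.05, 0, 0.05, -0.022, -0.11, 0, 0.12, -0.034, -0.17, 0, 0.2, -0.046, -0.23, 0, 0.289, -0.058, -0.285, 0, 0.289, -0.065, -0.323, 0, 0.289, -0.065, -0.323, 0, 0.289, -0.065, -0.323, 0, 0.289])

```text
time: 6.22
tool_pos: [0.4918, -0.0168, 0.1581]
tcp_rot: [3.132, -0.238, -0.002]
wrist_force: [0.2, 0.1, -4.6]
width: 0.646
grip_force: 67.3
```

```bash
python3 go.py spare:0.1 spare:0.061; python3 - <<'E'
from workcell import viewer
import cv2,numpy as np
a=viewer.read_camera("top")["image"][200:280,215:300]; b=viewer.read_camera("side")["image"][140:240,170:290]
cv2.imwrite("pics/p1.png",cv2.cvtColor(np.hstack([cv2.resize(a,(400,400),interpolation=2),cv2.resize(b,(400,400),interpolation=2)]),4))
E
```

```text
spare z 0.1 shift [ 0.0012 -0.0005  0.0581] turn 0.0 | tcp [ 0.4918 -0.0168  0.1581] tilt 0.07 F [ 0.2  0.1 -4.6] w 0.646 grip 67.3 t 6.22
spare z 0.061 shift [ 0.0012 -0.0005  0.0971] turn 0.0 | tcp [ 0.4918 -0.0168  0.1581] tilt 0.07 F [ 0.2  0.1 -4.6] w 0.646 grip 67.3 t 6.22
```

View pics/p1.png

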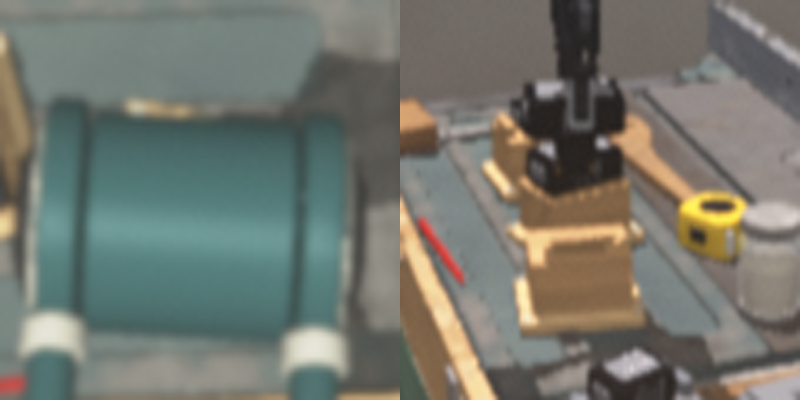

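Emit:
step_arm(series=[0.001, 0, 0.03, 0, 0.001, 0, 0.055, 0, 0.001, 0, 0.07, 0, 0.001, 0, 0.08, 0, 0.001, 0, 0.088, 0, 0.001, 0, 0.094, 0, 0.001, 0, 0.094, 0])

```text
time: 7.2
tool_pos: [0.4933, -0.0169, 0.0649]
tcp_rot: [3.133, -0.239, -0.0]
wrist_force: [-1.3, 0.5, -4.5]
width: 0.642
grip_force: 67.3
```

```bash
python3 go.py spare:0.061
```

```text
spare z 0.061 shift [-0.0003 -0.0003  0.0039] turn -0.0 | tcp [ 0.4933 -0.0169  0.0649] tilt 0.02 F [-1.3  0.5 -4.5] w 0.642 grip 67.3 t 7.2
```

Emit:
step_arm(series=[0, 0, 0.003, 0, 0, 0, 0.006, 0, 0, 0, 0.006, 0])

```text
time: 7.58
tool_pos: [0.4942, -0.0169, 0.0621]
tcp_rot: [3.132, -0.238, 0.001]
wrist_force: [-8.6, 1.2, 15.8]
width: 0.64
grip_force: 69.9
```

```bash
python3 go.py spare:0.059
```

```text
spare z 0.059 shift [-0.0012 -0.0002  0.0031] turn -0.0 | tcp [ 0.4942 -0.0169  0.0621] tilt 0.05 F [-8.6  1.2 15.8] w 0.64 grip 69.9 t 7.58
```

Emit:
step_arm(series=[0, 0, -0.003, 0, 0, 0, -0.003, 0, 0, 0, -0.003, 0, 0, 0, -0.003, 0, 0, 0, -0.02, 0, 0, 0, -0.06, 0, 0, 0, -0.1, 0, 0, 0, -0.1, 0], gripper=1)

```text
time: 8.57
tool_pos: [0.4969, -0.0172, 0.1643]
tcp_rot: [3.132, -0.239, 0.015]
wrist_force: [0.2, -0.1, -0.3]
width: 1.005
grip_force: 0.0
```

```bash
python3 go.py open:0.16
```

```text
open z 0.16 shift [ 0.014  -0.1469  0.0045] turn -0.423 | tcp [ 0.4969 -0.0172  0.1643] tilt 0.54 F [ 0.2 -0.1 -0.3] w 1.005 grip 0.0 t 8.57
```

Emit:
step_arm(series=[0.014, -0.147, 0.004, -0.423, 0.014, -0.147, 0.004, -0.423, 0.014, -0.147, 0.004, -0.423, 0.014, -0.147, 0.004, -0.423, 0.014, -0.147, 0.004, -0.423])

```text
time: 9.2
tool_pos: [0.5288, 0.1256, 0.1545]
tcp_rot: [3.112, 0.423, -0.002]
wrist_force: [0.5, -0.4, 0.7]
width: 0.998
grip_force: 0.0
```

```bash
python3 go.py open:0.058
```

```text
open z 0.058 shift [0.0043 0.0009 0.0964] turn -0.0 | tcp [0.5288 0.1256 0.1545] tilt 0.09 F [ 0.5 -0.4  0.7] w 0.998 grip 0.0 t 9.2
```

Emit:
step_arm(series=[0.003, 0.001, 0.05, 0, 0.003, 0.001, 0.08, 0, 0.003, 0.001, 0.09, 0, 0.003, 0.001, 0.096, 0, 0.003, 0.001, 0.096, 0, 0.003, 0.001, 0.096, 0])

```text
time: 9.95
tool_pos: [0.5338, 0.1262, 0.0604]
tcp_rot: [-3.113, -0.424, -0.004]
wrist_force: [-0.3, 0.2, -0.4]
width: 1.002
grip_force: 0.0
```

```bash
python3 go.py open:0.058
```

```text
open z 0.058 shift [-0.0008  0.0001  0.0024] turn 0.0 | tcp [0.5338 0.1262 0.0604] tilt 0.14 F [-0.3  0.2 -0.4] w 1.002 grip 0.0 t 9.95
```

Emit:
step_arm(series=[0, 0, 0.002, 0, 0, 0, 0.002, 0, 0, 0, 0.002, 0, 0, 0, 0.002, 0, 0, 0, 0.002, 0, 0, 0, 0.002, 0], gripper=0)

```text
time: 10.7
tool_pos: [0.5333, 0.1262, 0.0578]
tcp_rot: [3.113, 0.424, 0.002]
wrist_force: [-0.6, -1.3, 5.1]
width: 0.643
grip_force: 66.7
```

Emit:
step_arm(series=[0, 0, -0.01, 0, 0, 0, -0.025, 0, 0, 0, -0.05, 0, 0, 0, -0.08, 0, 0, 0, -0.1, 0, 0, 0, -0.1, 0])

```text
time: 11.45
tool_pos: [0.5341, 0.1265, 0.1594]
tcp_rot: [-3.112, -0.424, -0.007]
wrist_force: [-0.1, -0.1, -5.1]
width: 0.642
grip_force: 65.8
```

```bash
python3 go.py large:0.16 open:0.16
```

```text
large z 0.16 shift [-0.0581  0.4589 -0.0007] turn 0.14 | tcp [0.5341 0.1265 0.1594] tilt 0.26 F [-0.1 -0.1 -5.1] w 0.642 grip 65.8 t 11.45
open z 0.16 shift [-0.0012  0.0003 -0.0006] turn 0.0 | tcp [0.5341 0.1265 0.1594] tilt 0.26 F [-0.1 -0.1 -5.1] w 0.642 grip 65.8 t 11.45
```

Emit:
step_arm(series=[-0.006, 0.045, -0.005, 0.05, -0.013, 0.105, -0.005, 0.14, -0.021, 0.165, -0.005, 0.14, -0.028, 0.225, -0.005, 0.14, -0.036, 0.285, -0.005, 0.14, -0.044, 0.345, -0.005, 0.14, -0.051, 0.405, -0.005, 0.14, -0.058, 0.459, -0.005, 0.14])

```text
time: 12.45
tool_pos: [0.5986, -0.3333, 0.16]
tcp_rot: [-3.133, -0.204, 0.003]
wrist_force: [1.7, -0.2, -4.0]
width: 0.646
grip_force: 65.9
```

Emit:
step_arm(series=[0, 0, 0, 0, 0, 0, 0, 0])

```text
time: 12.7
tool_pos: [0.5984, -0.3311, 0.1599]
tcp_rot: [-3.132, -0.203, 0.004]
wrist_force: [0.5, -0.2, -4.5]
width: 0.644
grip_force: 66.4
```

```bash
python3 go.py large:0.06
```

```text
large z 0.06 shift [0.0028 0.0007 0.0999] turn -0.001 | tcp [ 0.5984 -0.3311  0.1599] tilt 0.22 F [ 0.5 -0.2 -4.5] w 0.644 grip 66.4 t 12.7
```

Emit:
step_arm(series=[0.002, 0.001, 0.03, 0, 0.002, 0.001, 0.055, 0, 0.002, 0.001, 0.07, 0, 0.002, 0.001, 0.08, 0, 0.002, 0.001, 0.088, 0, 0.002, 0.001, 0.095, 0, 0.002, 0.001, 0.1, 0, 0.002, 0.001, 0.1, 0])

```text
time: 13.7
tool_pos: [0.6014, -0.3324, 0.0617]
tcp_rot: [-3.135, -0.205, 0.001]
wrist_force: [-0.6, 0.2, -4.4]
width: 0.644
grip_force: 66.4
```

```bash
python3 go.py large:0.06
```

```text
large z 0.06 shift [-0.0004 -0.0013  0.0017] turn -0.0 | tcp [ 0.6014 -0.3324  0.0617] tilt 0.03 F [-0.6  0.2 -4.4] w 0.644 grip 66.4 t 13.7
```

Emit:
step_arm(series=[0, 0, 0.003, 0, 0, 0, 0.006, 0, 0, 0, 0.006, 0])

```text
time: 14.08
tool_pos: [0.6022, -0.3328, 0.0578]
tcp_rot: [3.134, 0.205, 0.002]
wrist_force: [-2.3, 1.4, 4.5]
width: 0.643
grip_force: 67.5
```

```bash
python3 go.py large:0.06
```

```text
large z 0.06 shift [-0.0011 -0.0017 -0.0022] turn -0.0 | tcp [ 0.6022 -0.3328  0.0578] tilt 0.08 F [-2.3  1.4  4.5] w 0.643 grip 67.5 t 14.07
```

Emit:
step_arm(series=[0, 0, 0, 0, 0, 0, 0, 0, 0, 0, 0, 0, 0, 0, 0, 0, 0, 0, -0.02, 0, 0, 0, -0.06, 0, 0, 0, -0.1, 0, 0, 0, -0.1, 0], gripper=1)

```text
time: 15.08
tool_pos: [0.6051, -0.3344, 0.1633]
tcp_rot: [3.129, 0.205, 0.014]
wrist_force: [0.3, -0.6, 0.6]
width: 1.0
grip_force: 0.0
```

```bash
python3 go.py spare:0.16
```

```text
spare z 0.16 shift [-0.0697 -0.3298  0.0004] turn 0.283 | tcp [ 0.6051 -0.3344  0.1633] tilt 0.64 F [ 0.3 -0.6  0.6] w 1.0 grip 0.0 t 15.07
```

Emit:
step_arm(series=[-0.068, -0.328, 0, 0.283, -0.068, -0.328, 0, 0.283, -0.068, -0.328, 0, 0.283, -0.068, -0.328, 0, 0.283, -0.068, -0.328, 0, 0.283, -0.068, -0.328, 0, 0.283, -0.068, -0.328, 0, 0.283, -0.068, -0.328, 0, 0.283])

```text
time: 16.08
tool_pos: [0.4918, -0.0166, 0.1563]
tcp_rot: [3.132, -0.239, 0.001]
wrist_force: [0.2, 0.3, 0.3]
width: 0.997
grip_force: 0.0
```

```bash
python3 go.py spare:0.058
```

```text
spare z 0.058 shift [ 0.0011 -0.0003  0.0983] turn -0.0 | tcp [ 0.4918 -0.0166  0.1563] tilt 0.05 F [0.2 0.3 0.3] w 0.997 grip 0.0 t 16.07
```

Emit:
step_arm(series=[0.001, 0, 0.05, 0, 0.001, 0, 0.08, 0, 0.001, 0, 0.09, 0, 0.001, 0, 0.098, 0, 0.001, 0, 0.098, 0, 0.001, 0, 0.098, 0])

```text
time: 16.82
tool_pos: [0.4936, -0.0164, 0.0592]
tcp_rot: [3.132, -0.239, 0.003]
wrist_force: [0.7, 0.2, 0.2]
width: 0.997
grip_force: 0.0
```

Emit:
step_arm(series=[0, 0, 0, 0, 0, 0, 0, 0, 0, 0, 0, 0, 0, 0, 0, 0, 0, 0, 0, 0, 0, 0, 0, 0], gripper=0)

```text
time: 17.58
tool_pos: [0.4932, -0.0164, 0.059]
tcp_rot: [3.132, -0.238, 0.002]
wrist_force: [-1.0, -1.0, 6.7]
width: 0.644
grip_force: 66.4
```

Emit:
step_arm(series=[0, 0, -0.01, 0, 0, 0, -0.025, 0, 0, 0, -0.05, 0, 0, 0, -0.08, 0, 0, 0, -0.1, 0, 0, 0, -0.1, 0])

```text
time: 18.32
tool_pos: [0.494, -0.0163, 0.1603]
tcp_rot: [-3.132, 0.239, -0.007]
wrist_force: [0.2, -0.2, -4.8]
width: 0.64
grip_force: 65.4
```

```bash
python3 go.py open:0.16
```

```text
open z 0.16 shift [ 0.0171 -0.1464  0.0005] turn -0.423 | tcp [ 0.494  -0.0163  0.1603] tilt 0.26 F [ 0.2 -0.2 -4.8] w 0.64 grip 65.4 t 18.32
```

Emit:
step_arm(series=[0.006, -0.05, 0, -0.12, 0.012, -0.1, 0, -0.28, 0.017, -0.146, 0, -0.423, 0.017, -0.146, 0, -0.423, 0.017, -0.146, 0, -0.423])

```text
time: 18.95
tool_pos: [0.5302, 0.1252, 0.1565]
tcp_rot: [3.112, 0.424, -0.005]
wrist_force: [-0.3, -0.0, -4.9]
width: 0.642
grip_force: 66.1
```

```bash
python3 go.py open:0.059
```

```text
open z 0.059 shift [0.0033 0.0001 0.0975] turn 0.0 | tcp [0.5302 0.1252 0.1565] tilt 0.18 F [-0.3 -0.  -4.9] w 0.642 grip 66.1 t 18.95
```

Emit:
step_arm(series=[0.002, 0, 0.03, 0, 0.002, 0, 0.055, 0, 0.002, 0, 0.07, 0, 0.002, 0, 0.08, 0, 0.002, 0, 0.088, 0, 0.002, 0, 0.095, 0, 0.002, 0, 0.097, 0, 0.002, 0, 0.097, 0])

```text
time: 19.95
tool_pos: [0.5335, 0.1261, 0.0612]
tcp_rot: [3.113, 0.424, 0.0]
wrist_force: [-0.1, -0.7, -4.0]
width: 0.647
grip_force: 66.1
```

Emit:
step_arm(series=[0, 0, 0.003, 0, 0, 0, 0.006, 0, 0, 0, 0.006, 0])

```text
time: 20.32
tool_pos: [0.5341, 0.1263, 0.059]
tcp_rot: [3.113, 0.424, 0.001]
wrist_force: [-9.6, -1.1, 18.7]
width: 0.642
grip_force: 68.9
```

```bash
python3 go.py open:0.059
```

```text
open z 0.059 shift [-0.0011  0.0001 -0.    ] turn 0.0 | tcp [0.5341 0.1263 0.059 ] tilt 0.05 F [-9.6 -1.1 18.7] w 0.642 grip 68.9 t 20.32
```

Seated. I'll release, then go for the slim pack in the small charger.

Emit:
step_arm(series=[0, 0, -0.003, 0, 0, 0, -0.003, 0, 0, 0, -0.003, 0, 0, 0, -0.003, 0, 0, 0, -0.02, 0, 0, 0, -0.06, 0, 0, 0, -0.1, 0, 0, 0, -0.1, 0], gripper=1)

```text
time: 21.32
tool_pos: [0.5369, 0.1267, 0.1606]
tcp_rot: [-3.112, -0.424, -0.015]
wrist_force: [0.4, -0.3, -0.0]
width: 1.0
grip_force: 0.0
```

```bash
python3 go.py small:0.16
```

```text
small z 0.16 shift [-0.1914  0.3759 -0.001 ] turn -0.07 | tcp [0.5369 0.1267 0.1606] tilt 0.55 F [ 0.4 -0.3 -0. ] w 1.0 grip 0.0 t 21.32
```

Emit:
step_arm(series=[-0.19, 0.375, 0, -0.07, -0.19, 0.375, 0, -0.07, -0.19, 0.375, 0, -0.07, -0.19, 0.375, 0, -0.07, -0.19, 0.375, 0, -0.07, -0.19, 0.375, 0, -0.07, -0.19, 0.375, 0, -0.07, -0.19, 0.375, 0, -0.07])

```text
time: 22.32
tool_pos: [0.4494, -0.2888, 0.1546]
tcp_rot: [3.097, 0.526, -0.001]
wrist_force: [-0.2, -0.4, 0.3]
width: 1.0
grip_force: 0.0
```

Emit:
step_arm(series=[0, 0, 0, 0, 0, 0, 0, 0])

```text
time: 22.58
tool_pos: [0.4506, -0.2847, 0.1547]
tcp_rot: [-3.095, -0.535, 0.001]
wrist_force: [-0.2, 0.2, 0.1]
width: 1.003
grip_force: 0.0
```

```bash
python3 go.py small:0.057; python3 - <<'E'
from workcell import viewer
import cv2,numpy as np
b=viewer.read_camera("side")["image"][130:290,160:360]
cv2.imwrite("pics/p2.png",cv2.cvtColor(cv2.resize(b,(750,600),interpolation=2),4))
E
```

```text
small z 0.057 shift [0.0017 0.0028 0.0976] turn 0.002 | tcp [ 0.4506 -0.2847  0.1547] tilt 0.05 F [-0.2  0.2  0.1] w 1.003 grip 0.0 t 22.57
```

View pics/p2.png

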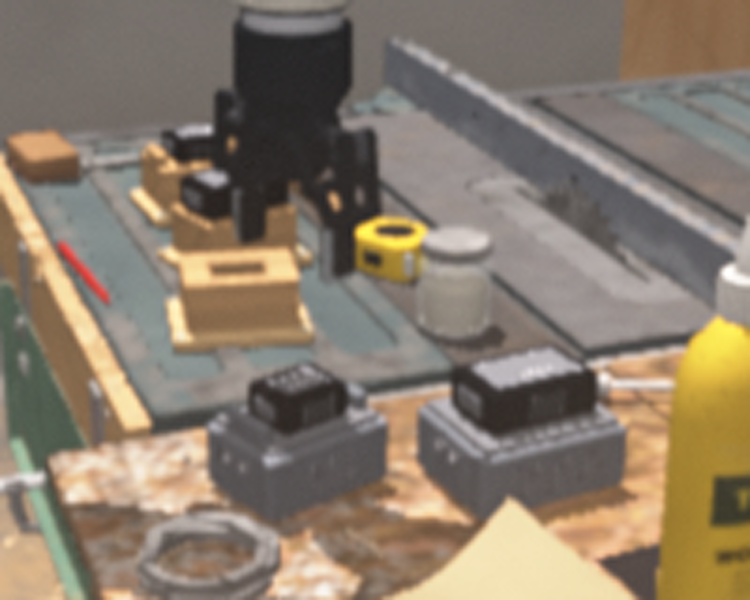

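The side view shows the spare cradle empty at (238,268), a wide pack flush in the large charger at (525,385), and a wide pack home in the open cradle. The gripper is centred above the small charger's slim pack at (300,395).

Emit:
step_arm(series=[0.001, 0.002, 0.05, 0, 0.001, 0.002, 0.08, 0, 0.001, 0.002, 0.09, 0, 0.001, 0.002, 0.097, 0, 0.001, 0.002, 0.097, 0, 0.001, 0.002, 0.097, 0])

```text
time: 23.38
tool_pos: [0.4531, -0.2883, 0.0593]
tcp_rot: [3.094, 0.533, 0.003]
wrist_force: [0.4, -0.3, -0.5]
width: 1.003
grip_force: 0.0
```

```bash
python3 go.py small:0.057
```

```text
small z 0.057 shift [ 0.0005 -0.0015  0.0023] turn 0.001 | tcp [ 0.4531 -0.2883  0.0593] tilt 0.13 F [ 0.4 -0.3 -0.5] w 1.003 grip 0.0 t 23.38
```

Emit:
step_arm(series=[0, -0.001, 0.001, 0, 0, -0.001, 0.001, 0, 0, -0.001, 0.001, 0, 0, -0.001, 0.001, 0, 0, -0.001, 0.001, 0, 0, -0.001, 0.001, 0, 0, -0.001, 0.001, 0], gripper=0)

```text
time: 24.25
tool_pos: [0.4524, -0.2872, 0.0578]
tcp_rot: [3.095, 0.532, 0.002]
wrist_force: [-0.1, -0.6, 4.6]
width: 0.525
grip_force: 63.3
```

Emit:
step_arm(series=[0, 0, -0.01, 0, 0, 0, -0.025, 0, 0, 0, -0.05, 0, 0, 0, -0.08, 0, 0, 0, -0.1, 0, 0, 0, -0.1, 0])

```text
time: 25.0
tool_pos: [0.4531, -0.2876, 0.1596]
tcp_rot: [3.093, 0.532, 0.005]
wrist_force: [-0.2, 0.1, -2.8]
width: 0.526
grip_force: 62.6
```

```bash
python3 go.py spare:0.16
```

```text
spare z 0.16 shift [ 0.1282 -0.2422 -0.001 ] turn 0.493 | tcp [ 0.4531 -0.2876  0.1596] tilt 0.27 F [-0.2  0.1 -2.8] w 0.526 grip 62.6 t 25.0
```

Emit:
step_arm(series=[0.02, -0.038, 0, 0.1, 0.048, -0.09, 0, 0.26, 0.075, -0.142, 0, 0.42, 0.102, -0.194, 0, 0.493, 0.128, -0.242, 0, 0.493, 0.128, -0.242, 0, 0.493, 0.128, -0.242, 0, 0.493])

```text
time: 25.88
tool_pos: [0.4907, -0.0158, 0.156]
tcp_rot: [3.132, -0.237, -0.003]
wrist_force: [-0.5, 0.3, -1.5]
width: 0.523
grip_force: 62.8
```

```bash
python3 go.py spare:0.058
```

```text
spare z 0.058 shift [0.0025 0.0002 0.098 ] turn 0.001 | tcp [ 0.4907 -0.0158  0.156 ] tilt 0.11 F [-0.5  0.3 -1.5] w 0.523 grip 62.8 t 25.88
```

Emit:
step_arm(series=[0.002, 0, 0.03, 0, 0.002, 0, 0.055, 0, 0.002, 0, 0.07, 0, 0.002, 0, 0.08, 0, 0.002, 0, 0.088, 0, 0.002, 0, 0.095, 0, 0.002, 0, 0.097, 0, 0.002, 0, 0.097, 0])

```text
time: 26.88
tool_pos: [0.4938, -0.0161, 0.0602]
tcp_rot: [-3.133, 0.239, -0.0]
wrist_force: [0.4, 0.7, -1.4]
width: 0.525
grip_force: 62.8
```

Emit:
step_arm(series=[0, 0, 0.003, 0, 0, 0, 0.006, 0, 0, 0, 0.006, 0])

```text
time: 27.25
tool_pos: [0.4944, -0.0161, 0.0577]
tcp_rot: [3.132, -0.238, 0.001]
wrist_force: [-11.0, 1.0, 23.9]
width: 0.528
grip_force: 65.9
```

```bash
python3 go.py spare:0.058
```

```text
spare z 0.058 shift [-0.0013  0.0006 -0.0003] turn -0.0 | tcp [ 0.4944 -0.0161  0.0577] tilt 0.03 F [-11.    1.   23.9] w 0.528 grip 65.9 t 27.25
```

Emit:
step_arm(series=[0, 0, -0.003, 0, 0, 0, -0.003, 0, 0, 0, -0.003, 0, 0, 0, -0.003, 0, 0, 0, -0.02, 0, 0, 0, -0.06, 0, 0, 0, -0.1, 0, 0, 0, -0.1, 0], gripper=1)

```text
time: 28.25
tool_pos: [0.4972, -0.0165, 0.1593]
tcp_rot: [3.132, -0.239, 0.015]
wrist_force: [0.8, 0.8, -0.1]
width: 1.003
grip_force: 0.0
```

```bash
python3 go.py cheek:0.16
```

```text
cheek z 0.16 shift [-0.0031 -0.3054 -0.0006] turn -0.21 | tcp [ 0.4972 -0.0165  0.1593] tilt 0.54 F [ 0.8  0.8 -0.1] w 1.003 grip 0.0 t 28.25
```

Emit:
step_arm(series=[-0.001, -0.305, 0, -0.21, -0.001, -0.305, 0, -0.21, -0.001, -0.305, 0, -0.21, -0.001, -0.305, 0, -0.21, -0.001, -0.305, 0, -0.21, -0.001, -0.305, 0, -0.21, -0.001, -0.305, 0, -0.21, -0.001, -0.305, 0, -0.21])

```text
time: 29.25
tool_pos: [0.5384, 0.284, 0.1536]
tcp_rot: [3.14, 0.089, -0.002]
wrist_force: [-0.2, 0.3, -0.6]
width: 0.998
grip_force: 0.0
```

```bash
python3 go.py cheek:0.058
```

```text
cheek z 0.058 shift [ 0.0022 -0.0019  0.0956] turn -0.001 | tcp [0.5384 0.284  0.1536] tilt 0.07 F [-0.2  0.3 -0.6] w 0.998 grip 0.0 t 29.25
```

Emit:
step_arm(series=[0.002, -0.001, 0.05, 0, 0.002, -0.001, 0.08, 0, 0.002, -0.001, 0.09, 0, 0.002, -0.001, 0.095, 0, 0.002, -0.001, 0.095, 0, 0.002, -0.001, 0.095, 0])

```text
time: 30.0
tool_pos: [0.5419, 0.287, 0.0606]
tcp_rot: [-3.139, -0.091, -0.004]
wrist_force: [0.0, 0.8, -0.0]
width: 0.998
grip_force: 0.0
```

```bash
python3 go.py cheek:0.058
```

```text
cheek z 0.058 shift [-0.0016  0.001   0.0026] turn 0.0 | tcp [0.5419 0.287  0.0606] tilt 0.16 F [ 0.   0.8 -0. ] w 0.998 grip 0.0 t 30.0
```

Emit:
step_arm(series=[-0.001, 0, 0.002, 0, -0.001, 0, 0.002, 0, -0.001, 0, 0.002, 0, -0.001, 0, 0.002, 0, -0.001, 0, 0.002, 0, -0.001, 0, 0.002, 0, -0.001, 0, 0.002, 0], gripper=0)

```text
time: 30.88
tool_pos: [0.5401, 0.2867, 0.0575]
tcp_rot: [-3.14, -0.091, -0.001]
wrist_force: [0.1, -0.1, 4.2]
width: 0.53
grip_force: 64.0
```

Emit:
step_arm(series=[0, 0, -0.01, 0, 0, 0, -0.025, 0, 0, 0, -0.05, 0, 0, 0, -0.08, 0, 0, 0, -0.1, 0, 0, 0, -0.1, 0])

```text
time: 31.62
tool_pos: [0.5412, 0.2872, 0.1595]
tcp_rot: [-3.138, -0.091, -0.007]
wrist_force: [0.8, 0.2, -1.7]
width: 0.526
grip_force: 63.2
```

```bash
python3 go.py small:0.16
```

```text
small z 0.16 shift [-0.1211  0.5679 -0.002 ] turn -0.283 | tcp [0.5412 0.2872 0.1595] tilt 0.26 F [ 0.8  0.2 -1.7] w 0.526 grip 63.2 t 31.62
```

Emit:
step_arm(series=[-0.009, 0.045, -0.002, -0.05, -0.021, 0.1, -0.002, -0.15, -0.034, 0.16, -0.002, -0.283, -0.047, 0.22, -0.002, -0.283, -0.06, 0.28, -0.002, -0.283, -0.072, 0.34, -0.002, -0.283, -0.085, 0.4, -0.002, -0.283, -0.098, 0.46, -0.002, -0.283])

```text
time: 32.62
tool_pos: [0.467, -0.1798, 0.1577]
tcp_rot: [-3.095, -0.532, 0.002]
wrist_force: [1.6, -0.4, -2.4]
width: 0.522
grip_force: 63.2
```

```bash
python3 go.py small:0.16
```

```text
small z 0.16 shift [-0.0488  0.0961 -0.0024] turn 0.0 | tcp [ 0.467  -0.1798  0.1577] tilt 0.1 F [ 1.6 -0.4 -2.4] w 0.522 grip 63.2 t 32.62
```

Emit:
step_arm(series=[-0.025, 0.05, -0.002, 0, -0.049, 0.096, -0.002, 0, -0.049, 0.096, -0.002, 0, -0.049, 0.096, -0.002, 0])

```text
time: 33.12
tool_pos: [0.4534, -0.2845, 0.1596]
tcp_rot: [-3.094, -0.531, 0.003]
wrist_force: [-0.1, -0.4, -2.4]
width: 0.524
grip_force: 63.4
```

```bash
python3 go.py small:0.058
```

```text
small z 0.058 shift [-0.0009  0.0023  0.1016] turn -0.001 | tcp [ 0.4534 -0.2845  0.1596] tilt 0.17 F [-0.1 -0.4 -2.4] w 0.524 grip 63.4 t 33.12
```

Emit:
step_arm(series=[0, 0.002, 0.03, 0, 0, 0.002, 0.055, 0, 0, 0.002, 0.07, 0, 0, 0.002, 0.08, 0, 0, 0.002, 0.088, 0, 0, 0.002, 0.095, 0, 0, 0.002, 0.099, 0, 0, 0.002, 0.099, 0])

```text
time: 34.12
tool_pos: [0.4548, -0.2872, 0.0618]
tcp_rot: [-3.096, -0.532, 0.001]
wrist_force: [-1.8, 0.3, -2.7]
width: 0.527
grip_force: 63.5
```

```bash
python3 go.py small:0.058
```

```text
small z 0.058 shift [-0.0015 -0.001   0.0039] turn 0.0 | tcp [ 0.4548 -0.2872  0.0618] tilt 0.03 F [-1.8  0.3 -2.7] w 0.527 grip 63.5 t 34.12
```

Emit:
step_arm(series=[-0.001, 0, 0.003, 0, -0.001, 0, 0.006, 0, -0.001, 0, 0.006, 0])

```text
time: 34.5
tool_pos: [0.4544, -0.2878, 0.0576]
tcp_rot: [3.096, 0.533, 0.0]
wrist_force: [-4.7, 0.1, 7.2]
width: 0.528
grip_force: 64.6
```

```bash
python3 go.py small:0.058
```

```text
small z 0.058 shift [-0.0009 -0.0015 -0.0004] turn 0.0 | tcp [ 0.4544 -0.2878  0.0576] tilt 0.03 F [-4.7  0.1  7.2] w 0.528 grip 64.6 t 34.5
```

Home, at the same height as at the grasp. Releasing and going back to the spare cradle.

Emit:
step_arm(series=[0, 0, 0, 0, 0, 0, 0, 0, 0, 0, 0, 0, 0, 0, 0, 0, 0, 0, -0.02, 0, 0, 0, -0.06, 0, 0, 0, -0.1, 0, 0, 0, -0.1, 0], gripper=1)

```text
time: 35.5
tool_pos: [0.4568, -0.2893, 0.1602]
tcp_rot: [3.09, 0.532, 0.009]
wrist_force: [-0.3, -0.3, 0.2]
width: 1.003
grip_force: 0.0
```

```bash
python3 go.py spare:0.16
```

```text
spare z 0.16 shift [ 0.1253 -0.245  -0.0008] turn 0.493 | tcp [ 0.4568 -0.2893  0.1602] tilt 0.48 F [-0.3 -0.3  0.2] w 1.003 grip 0.0 t 35.5
```

Emit:
step_arm(series=[0.127, -0.244, 0, 0.493, 0.127, -0.244, 0, 0.493, 0.127, -0.244, 0, 0.493, 0.127, -0.244, 0, 0.493, 0.127, -0.244, 0, 0.493, 0.127, -0.244, 0, 0.493, 0.127, -0.244, 0, 0.493])

```text
time: 36.38
tool_pos: [0.4916, -0.0154, 0.1551]
tcp_rot: [3.132, -0.238, -0.002]
wrist_force: [0.2, -0.2, -0.7]
width: 1.001
grip_force: 0.0
```

```bash
python3 go.py spare:0.058
```

```text
spare z 0.058 shift [0.0017 0.0009 0.0971] turn 0.0 | tcp [ 0.4916 -0.0154  0.1551] tilt 0.09 F [ 0.2 -0.2 -0.7] w 1.001 grip 0.0 t 36.38
```

Emit:
step_arm(series=[0.001, 0.001, 0.05, 0, 0.001, 0.001, 0.08, 0, 0.001, 0.001, 0.09, 0, 0.001, 0.001, 0.097, 0, 0.001, 0.001, 0.097, 0, 0.001, 0.001, 0.097, 0])

```text
time: 37.12
tool_pos: [0.4943, -0.0164, 0.0602]
tcp_rot: [3.132, -0.239, 0.004]
wrist_force: [0.2, 0.3, -0.4]
width: 0.996
grip_force: 0.0
```

Emit:
step_arm(series=[0, 0, 0.001, 0, 0, 0, 0.001, 0, 0, 0, 0.001, 0, 0, 0, 0.001, 0, 0, 0, 0.001, 0, 0, 0, 0.001, 0, 0, 0, 0.001, 0], gripper=0)

```text
time: 38.0
tool_pos: [0.4936, -0.0161, 0.0587]
tcp_rot: [-3.132, 0.239, -0.001]
wrist_force: [-1.6, 0.2, 6.3]
width: 0.523
grip_force: 63.1
```

Emit:
step_arm(series=[0, 0, -0.01, 0, 0, 0, -0.025, 0, 0, 0, -0.05, 0, 0, 0, -0.08, 0, 0, 0, -0.1, 0, 0, 0, -0.1, 0])

```text
time: 38.75
tool_pos: [0.4948, -0.0163, 0.1606]
tcp_rot: [3.132, -0.239, 0.008]
wrist_force: [0.8, -0.2, -2.8]
width: 0.522
grip_force: 62.3
```

```bash
python3 go.py cheek:0.16
```

```text
cheek z 0.16 shift [-0.0008 -0.3057  0.0007] turn -0.21 | tcp [ 0.4948 -0.0163  0.1606] tilt 0.29 F [ 0.8 -0.2 -2.8] w 0.522 grip 62.3 t 38.75
```

Emit:
step_arm(series=[0, -0.045, 0, -0.04, 0, -0.1, 0, -0.12, 0, -0.16, 0, -0.21, 0, -0.22, 0, -0.21, 0, -0.27, 0, -0.21, 0, -0.305, 0, -0.21, 0, -0.305, 0, -0.21, 0, -0.305, 0, -0.21])

```text
time: 39.75
tool_pos: [0.5384, 0.2846, 0.1566]
tcp_rot: [3.139, 0.092, -0.004]
wrist_force: [0.5, -0.1, -2.0]
width: 0.524
grip_force: 62.6
```

```bash
python3 go.py cheek:0.059
```

```text
cheek z 0.059 shift [ 0.0023 -0.0013  0.0976] turn 0.001 | tcp [0.5384 0.2846 0.1566] tilt 0.16 F [ 0.5 -0.1 -2. ] w 0.524 grip 62.6 t 39.75
```

Emit:
step_arm(series=[0.001, -0.001, 0.03, 0, 0.001, -0.001, 0.055, 0, 0.001, -0.001, 0.07, 0, 0.001, -0.001, 0.08, 0, 0.001, -0.001, 0.088, 0, 0.001, -0.001, 0.094, 0, 0.001, -0.001, 0.097, 0, 0.001, -0.001, 0.097, 0])

```text
time: 40.75
tool_pos: [0.5403, 0.2865, 0.0611]
tcp_rot: [-3.14, -0.091, -0.0]
wrist_force: [0.9, -0.5, -1.4]
width: 0.524
grip_force: 62.6
```

Emit:
step_arm(series=[0, 0, 0.003, 0, 0, 0, 0.005, 0, 0, 0, 0.005, 0])

```text
time: 41.12
tool_pos: [0.5409, 0.2868, 0.0587]
tcp_rot: [-3.14, -0.091, -0.002]
wrist_force: [-5.0, -3.0, 10.2]
width: 0.521
grip_force: 64.1
```

```bash
python3 go.py cheek:0.059
```

```text
cheek z 0.059 shift [-0.0005  0.0008 -0.0003] turn 0.0 | tcp [0.5409 0.2868 0.0587] tilt 0.06 F [-5.  -3.  10.2] w 0.521 grip 64.1 t 41.12
```

Emit:
step_arm(series=[0, 0, -0.001, 0, 0, 0, -0.001, 0, 0, 0, -0.001, 0, 0, 0, -0.001, 0, 0, 0, -0.02, 0, 0, 0, -0.06, 0, 0, 0, -0.12, 0, 0, 0, -0.17, 0], gripper=1)

```text
time: 42.12
tool_pos: [0.5408, 0.2866, 0.2299]
tcp_rot: [-3.139, -0.091, -0.004]
wrist_force: [0.5, -0.1, 0.0]
width: 1.002
grip_force: 0.0
```

Emit:
step_arm(series=[-0.22, -0.3, 0, 0, -0.22, -0.3, 0, 0, -0.22, -0.3, 0, 0, -0.22, -0.3, 0, 0, -0.22, -0.3, 0, 0, -0.22, -0.3, 0, 0, -0.22, -0.3, 0, 0, -0.22, -0.3, 0, 0])

```text
time: 43.12
tool_pos: [0.3047, 0.5724, 0.2269]
tcp_rot: [-3.139, -0.096, 0.002]
wrist_force: [1.0, -0.0, -0.6]
width: 0.999
grip_force: 0.0
```

```bash
python3 - <<'E'
from h import *
from workcell import viewer,monitor
t=viewer.read_camera("top"); b=viewer.read_camera("side")
S=eval(open("st.txt").read())
for n,z in [("large",.087),("small",.081),("open",.087),("cheek",.081)]:
    c,bx,A=plate(t,proj(t,[*S[n][:2],z])); X=atz(t,c,z)[:2]; print(n,"offset mm",((X-S[n][:2])*1e3).round(1),"area",A)
s=monitor.read_state(); print(s["tool_pos"].__repr__(),s["time"])
a=cv2.resize(t["image"][130:290,120:400],(790,451),interpolation=2); cv2.imwrite("pics/f1.png",a[:,:,::-1])
cv2.imwrite("pics/f2.png",cv2.resize(b["image"][130:290,160:360],(750,600),interpolation=2)[:,:,::-1])
E
```

```text
large offset mm [ 0.6 -0.9] area 337.25
small offset mm [1.8 0. ] area 134.25
open offset mm [0.8 1.3] area 349.875
cheek offset mm [1.9 1.5] area 121.5625
array([0.30558801, 0.57150433, 0.22656194]) 43.225
```

View pics/f1.png

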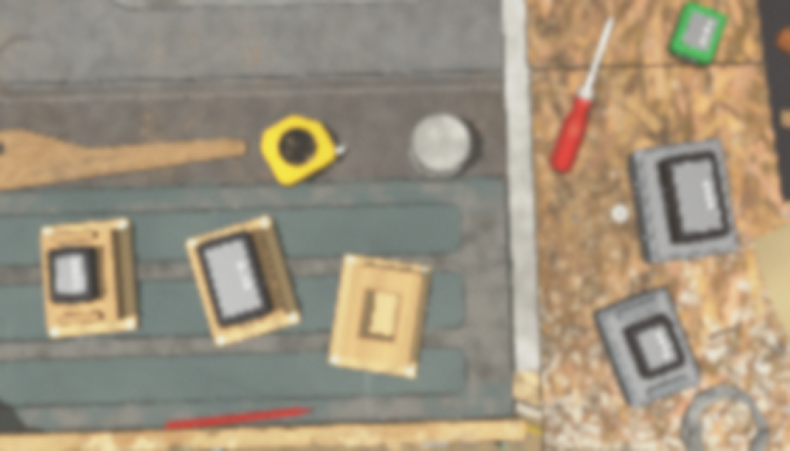

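View pics/f2.png

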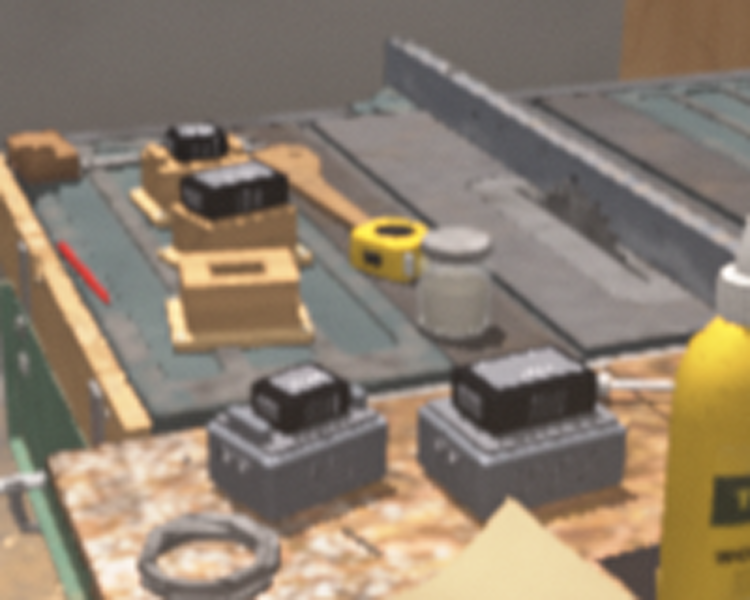

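All four packs sit flush and upright, at (75,275), (233,278), (695,197) and (655,345) in the top crop. Each is within about 2.5 mm of where the pack before it sat. The spare cradle at (382,312) is empty, the jar stands, and the arm is clear.

```bash
python3 -c "
from workcell import job
print(job.finish_job())"
```

```text
the job is handed in; nothing more can be done
None
```

I swapped both pairs of packs and handed the job in at about 43 s: the last pictures show all four home and upright, the spare cradle empty and the jar standing, but the hand-in returned no verdict.

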